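# Swing the filling nozzle over the flask and lock the arm

### The job

Make the filling stand ready for the conical flask: with a fingertip gently push the stand's swing arm round (by the upright black-topped peg at its end) until its nozzle stands centred over the mouth of the conical flask. Then push the red clamp lever on top of the column counter-clockwise, as seen from above, all the way to its stop to lock the arm there. Only push, grip nothing, and leave the flask and the two beakers standing where they are.

Things in the scene. Friction and masses are not known exactly. Their poses are not given: they have to be found in the camera images.
- stand: filling stand fixed to the worktop: white base tray 235 x 300 x 6 mm with three black round seats (84 mm across, tops 8 mm above the worktop), and an upright aluminium column, 28 mm across (flange 68 mm across at its foot). Origin: on the column's axis, at worktop height; z up; the tray reaches 175 mm to its -x side (towards the robot) and 60 mm to +x. The seats lie 120 mm from the axis, straight to -x and 0.85 rad to either side of that.
- column_top (a point): top of the column's spindle, on the vertical axis about which both the swing arm and the clamp lever turn, 200 mm above the worktop
- swing_arm (a joint): angle of the swing arm (rad) about the column axis, counter-clockwise from above positive; 0 = arm points along the stand's -x; free from -1.7 to 1.7, all seats lie between. Stays where it is left (friction 0.12 N m, about 1 N at the peg; it does not coast when pushed slowly)
- nozzle (a point): lower tip of the steel nozzle at the end of the swing arm, 120 mm from the column axis, 128 mm above the worktop (the flask's rim is at 113 mm). The arm is a steel bar 12 mm across at height 154 mm from a blue hub (38 mm across, top at 168 mm) to a blue end block 22 mm across (height 144 to 164 mm)
- push_peg (a point): top of the upright peg on the arm's end, straight above the nozzle, 208 mm above the worktop; peg 10 mm across, from 164 mm up, with a black top 15 mm across (186 to 208 mm). Push it sideways along its arc
- clamp_lever (a joint): angle of the clamp lever (rad), counter-clockwise from above positive, 0 to 1.3; starts between 0 and 0.25 (unlocked), 1.3 = stop (locked); stays where it is left (friction 0.10 N m, about 2 N at its end). It does not change how stiffly the arm turns
- clamp_ball (a point): centre of the red ball, 18 mm across, at the end of the red clamp lever: 72 mm from the column axis, 187 mm above the worktop. The lever is a level red bar 10 mm across at that height, from a red hub 28 mm across; at joint value 0 it points 60 degrees clockwise (from above) of the stand's +x, so it sweeps behind the column, seen from the robot
- flask_100: conical glass flask with a narrow neck, 64 mm across the foot, 105 mm high, mouth on its vertical axis; the target. loose glass; do not touch. Origin: centre of its underside, z up; it stands on one of the three seats, 8 mm above the worktop
- beaker_150: larger glass beaker, 68 mm across, 82 mm high; loose glass; do not touch. Origin: centre of its underside, z up; it stands on one of the three seats, 8 mm above the worktop
- beaker_50: smaller glass beaker, 46 mm across, 58 mm high; loose glass; do not touch. Origin: centre of its underside, z up; it stands on one of the three seats, 8 mm above the worktop
Mind the look-alikes: they are no part of the job. What is shaped like the beaker_50 but green or yellow is not meant.

How it is judged:
On the way, in this order (a step that is already met when the one before it is completed fails the run):
1. the nozzle stands over the flask's mouth, at rest, while the clamp lever is still unlocked (horizontal distance between nozzle and flask_100 below 0.01 m and value of joint clamp_lever below 0.6 rad and velocity of joint swing_arm between -0.05 and 0.05 rad/s), for 0.2 s.
2. the clamp lever is pushed to its stop (value of joint clamp_lever above 1.2 rad), for 0.2 s.
At the end, for the whole second after the job is handed in: the nozzle is within 10 mm, seen from above, of the flask's axis and at rest; the clamp lever is within 0.1 rad of its stop; the flask and both beakers stand upright within 10 mm of where they were (horizontal distance between nozzle and flask_100 below 0.01 m and value of joint clamp_lever above 1.2 rad and distance of each of flask_100, beaker_150, beaker_50 from where it was at the start of the episode below 0.01 m and angle between each of flask_100, beaker_150, beaker_50's own z axis and vertical below 0.1 rad and velocity of joint swing_arm between -0.05 and 0.05 rad/s); the robot touches nothing.
It fails at once if the flask or a beaker is lifted, pushed more than 10 mm or tipped (distance of any of flask_100, beaker_150, beaker_50 from where it was at the start of the episode above 0.01 m or angle between any of flask_100, beaker_150, beaker_50's own z axis and vertical above 0.2 rad).
It fails at once if the arm is gripped hard or forced (over 30 N) (contact force between the fingers and swing_arm above 30 N).
It fails at once if the arm is flung round (over 3 rad/s) (velocity of joint swing_arm above 3 rad/s or velocity of joint swing_arm below -3 rad/s).
It also fails if it takes over 61 s, if anything falls off the work surface, if the arm or the gripper's body presses on something with over 40 N, if the wrist force passes 120 N, or if a joint passes its speed limit or range.

### The arm

A 6-joint arm with a two-finger parallel gripper is mounted at the origin on a cart in front of the work surface, level with it; the furniture and walls round the work are solid. World frame = base frame: x ahead of the robot, y to its left, z up, the work surface at z = 0. Lengths are in m, angles in rad, forces in N, time in s.
With the tool pointing down it reaches from about 0.35 to 0.85 m from the base axis. Payload 8.1 kg.
Tool frame: the origin (TCP) lies on the centre line of the jaws, within the pads' length; the fingertips stand 17 mm ahead of it and the grasp point (between the pads) lies 2 mm behind it; x points along the fingers, z is the direction in which the jaws open and shut, and the axes are right-handed (so a half turn about x gives the same grasp; the last joint's range is limited). The gripper opens to 93 mm and grips with 3 to 60 N. Pads are 15 mm wide; open, the fingers measure 128 mm over their backs; the gripper's body (75 mm by 188 mm) begins 65 mm behind the grasp point.
Start: joints at [1.208, 0.13, 1.488, -0, 1.523, -0.085], TCP at [0.165, 0.577, 0.236] pointing down, gripper open.
Joint ranges: [-2.96, 2.96], [-0.89, 2.26], [0.02, 2.5], [-1.34, 4.48], [0, 2.73], [-2.66, 2.66]. Speed limits (rad/s): [2.39, 2.39, 2.79, 3.14, 3.14, 3.14].

### API

Orientations are given as a rotation vector (axis times angle).
In Python, from plant import telemetry, optics, workorder gives the robot as it stands.
- The arm moves only by the shell command python3 -m inch 'ROWS' [FORCE]. ROWS is JSON, a list that holds one entry, the list of rows, each a list of 7 numbers: the shift along the tool's x, y, z in m, then the turn, a rotation vector about the tool's x, y, z in rad, then the opening, from 0 (shut) to 1 (fully open). In form: [[[tx, ty, tz, ax, ay, az, grip], ...]]. A call has 1 to 20 rows; each row shifts and turns the pose as measured when the row begins, along the tool's axes as they then stand; what a row does not reach is not made up. A row lasts 1/10 s, in which the tool goes at most 50 mm and 8.59 degrees, less where a joint would pass 70% of its speed; a pose out of reach is approached as far as the arm can. A call is refused whole if a number of a shift passes 0.05 or a number of a turn 0.15, either way. A call with a gripper value outside its range is refused whole. The fingers move at their own pace and stop on an object; FORCE is the grip in N (left out, the last holds). Time passes only in rows, so rows that do not move let the fingers close. It gives the time, the measured TCP pose, the force and the opening at its end, in the units of the state.
- telemetry.read_state(): the state, without advancing time (a new reading comes with each control period).
- optics.read_camera(name): name is "side" or "top" or "wrist"; returns a dict with "frame" (420x560x3 uint8, blue, green, red), "fx", "fy", "cx", "cy" (pixels), "rvec" (rotation vector, rad) and "tvec" (3), from world to camera coordinates, as OpenCV has them. Camera axes: x right, y down, z forward; pixel columns grow to the right and rows downward; lengths in m; the calibration is good to about 2 mm. A picture is of the moment at which its call begins. There is no depth.
- workorder.close_job(): hands the job in, once; it reports no verdict.
The state is a dict: "t": time; "q": joint angles; "dq": joint speeds; "joint_torque": joint torques, N m; "tool_pos": TCP position; "orientation": TCP orientation; "force": force on the tool from outside, world axes, zero at the start; "wrist_torque": the same for the moment, N m; "opening": finger opening in m.
Only numpy, scipy, OpenCV 4.12 (cv2) and the standard library are available. Lean on these libraries where they do the work, as an engineer would, in place of code of your own. Each camera call takes 0.05 s, during which the arm holds its last target. There are 200 camera calls.

## Working session

There is one attempt and no reset: what is moved stays moved. The work goes in short steps, Python scripts to look and compute and a shell command to move; the robot and the scene stay as the last step left them, time stands still between calls to the robot, and variables do not carry over. Pictures are saved under pics/ and viewed, on a budget of 10 in all, crops included, one or two more only if the job needs it, and the job is handed in when it is done.

```bash
mkdir -p pics; cat > h.py <<'E'
import numpy as np, cv2, json
from plant import telemetry, optics, workorder
def snap(n,f):
    c=optics.read_camera(n); cv2.imwrite(f'pics/{f}.png',c['frame'])
    K=np.array([[c['fx'],0,c['cx']],[0,c['fy'],c['cy']],[0,0,1.]])
    np.savez(f'pics/{f}.npz',K=K,r=np.array(c['rvec'],float),t=np.array(c['tvec'],float)); return c
def cal(f):
    d=np.load(f'pics/{f}.npz'); return d['K'],cv2.Rodrigues(d['r'])[0],d['t'].reshape(3)
def ray(f,u,v):
    K,R,t=cal(f); d=R.T@np.linalg.solve(K,[u,v,1.]); return -R.T@t,d/np.linalg.norm(d)
def atz(f,u,v,z):
    o,d=ray(f,u,v); return o+d*(z-o[2])/d[2]
def tri(*obs):
    A=np.zeros((3,3));b=np.zeros(3)
    for o in obs:
        c,d=ray(*o);P=np.eye(3)-np.outer(d,d);A+=P;b+=P@c
    x=np.linalg.solve(A,b)
    return x,[np.linalg.norm(np.cross(x-ray(*o)[0],ray(*o)[1])) for o in obs]
def proj(f,p):
    K,R,t=cal(f); q=K@(R@np.array(p)+t); return q[:2]/q[2]
def st():
    s=telemetry.read_state(); R=cv2.Rodrigues(np.array(s['orientation'],float))[0]
    return s,R
E
python3 - <<'E'
from h import *
for n in('top','side'): snap(n,n+'0')
a=[cv2.imread(f'pics/{n}0.png') for n in('top','side')]
s,R=st();print(s['tool_pos'],R.round(3),s['opening'],s['t'],s['force'])
for n in('top0','side0'): print(ray(n,280,210))
E
```

```text
[0.16433126 0.57654245 0.23469495] [[-0.001 -0.962  0.274]
 [-0.002  0.274  0.962]
 [-1.     0.    -0.002]] 0.09306326328218234 0.1 [ 0.24022017 -0.16262003  0.20613401]
(array([ 0.36359912, -0.03948008,  1.31660049]), array([ 0.11621315, -0.02026839, -0.99301747]))
(array([-0.21917146, -0.57082975,  0.78354839]), array([ 0.65200855,  0.47312298, -0.59248586]))
```

View pics/top0.png

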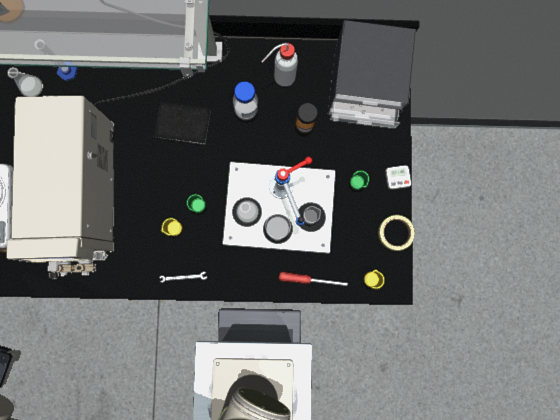

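View pics/side0.png

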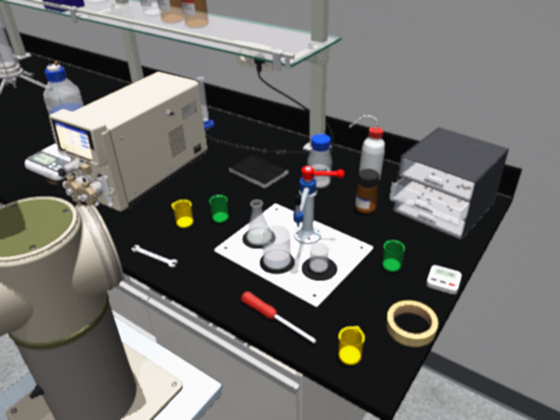

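```bash
python3 - <<'E'
from h import *
a=cv2.imread('pics/top0.png')[150:255,210:350]; b=cv2.imread('pics/side0.png')[160:305,210:380]
a=cv2.resize(a,(800,600),interpolation=3); cv2.imwrite('pics/c1.png',a)
b=cv2.resize(b,None,fx=4,fy=4,interpolation=3); cv2.imwrite('pics/c2.png',b)
E
```

```text
(no output)
```

View pics/c1.png

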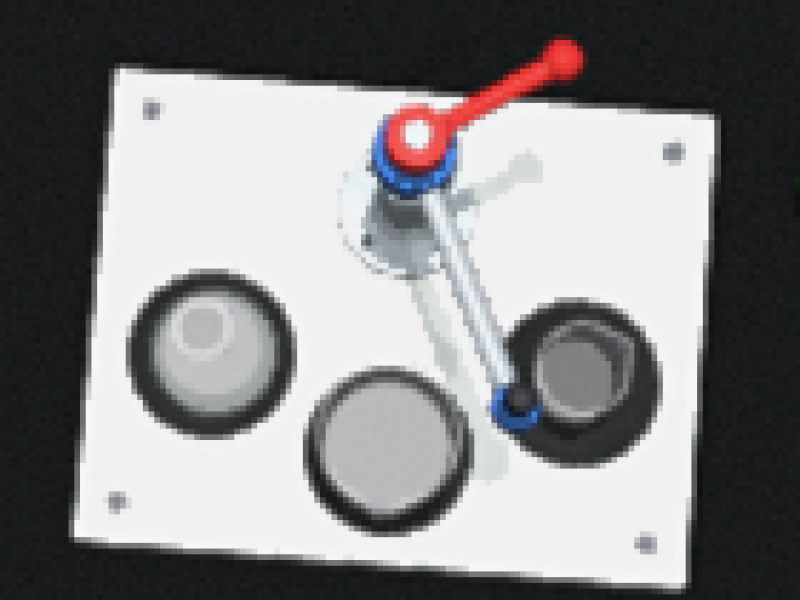

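View pics/c2.png

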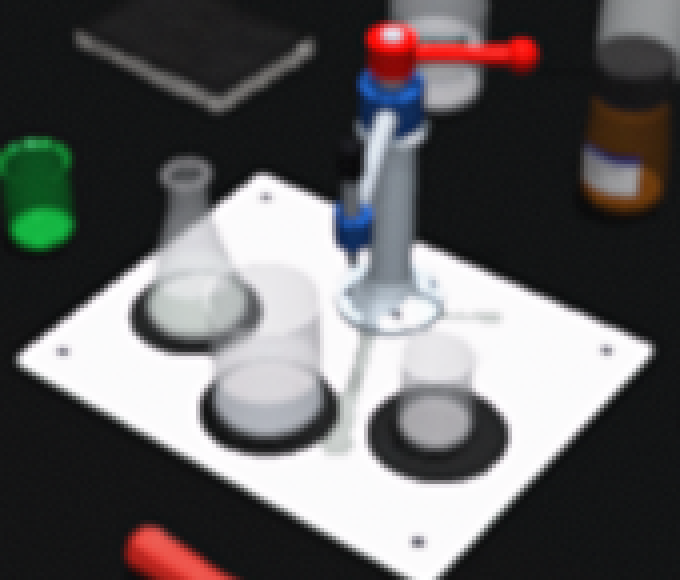

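```bash
python3 - <<'E'
from h import *
k=800/140
T=lambda u,v:('top0',210+(u+.5)/k-.5,150+(v+.5)/k-.5)
S=lambda u,v:('side0',210+(u+.5)/4-.5,160+(v+.5)/4-.5)
c=[]
for n,t,s in(('col',(418,133),(391,32)),('mouth',(203,327),(187,173)),('peg',(519,396),(350,145)),('ball',(565,59),(523,54))):
    print(n,*[np.round(x,4) for x in tri(T(*t),S(*s))])
cor=np.array([atz(*T(*p),.006) for p in((117,66),(719,116),(687,590),(73,541))])
print('corners',cor.round(4))
xa=(cor[0]+cor[1]-cor[2]-cor[3])[:2];ya=(cor[0]+cor[3]-cor[1]-cor[2])[:2]
yaw=np.arctan2(xa[1],xa[0]);yaw2=np.arctan2(-ya[0],ya[1]);ctr=cor.mean(0)[:2]
y=(yaw+yaw2)/2; ax=ctr+.0575*np.array([np.cos(y),np.sin(y)])
print('yaw',yaw,yaw2,'axis from tray',ax, 'axis top z.2',atz(*T(418,133),.2))
for n,p,a in(('L',(211,354),-.85),('M',(388,450),0),('R',(583,382),.85)):
    q=ax-.12*np.array([np.cos(y+a),np.sin(y+a)])
    print(n,atz(*T(*p),.008)[:2],'pred',q)
for n,p,z in(('peg',(519,396),.208),('mouth',(203,327),.113),('ball',(565,59),.187)):
    q=atz(*T(*p),z)[:2]; d=q-ax; print(n,q,np.hypot(*d),'ang', np.arctan2(d[1],d[0])-y)
E
```

```text
col [ 0.5842 -0.0668  0.2025] [0.0002 0.0002]
mouth [0.5107 0.0261 0.1138] [0.0001 0.0001]
peg [ 0.4736 -0.1115  0.207 ] [0.0005 0.0005]
ball [ 0.6208 -0.1301  0.1902] [0.0005 0.0005]
corners [[ 0.6535  0.0785  0.006 ]
 [ 0.6354 -0.2215  0.006 ]
 [ 0.3999 -0.2076  0.006 ]
 [ 0.4172  0.0924  0.006 ]]
yaw -0.05882499862109086 -0.05885986171713477 axis from tray [ 0.58389748 -0.06792923] axis top z.2 [ 0.58480144 -0.06705063  0.2       ]
L [0.51025058 0.02765486] pred [0.51013837 0.0267259 ]
M [ 0.46496456 -0.06021352] pred [ 0.46410517 -0.06087221]
R [ 0.50059049 -0.1552953 ] pred [ 0.49953477 -0.15326934]
peg [ 0.4731963  -0.11103745] 0.11879844354176644 ang -2.7114058154142864
mouth [0.51067772 0.02622492] 0.11927337409003186 ang 2.290607453415712
ball [ 0.62117197 -0.12989356] 0.07231158898150858 ang -0.9703972534220702
```

```bash
cat > plan.py <<'E'
# plan.py x,y,z,yawdeg ... : prints rows of chained way points (one row each, or total/n) in tool axes
import sys
from h import *
from scipy.spatial.transform import Rotation as Ro
def target(yaw):
    c,s=np.cos(yaw),np.sin(yaw); z=np.array([c,s,0]); x=np.array([0,0,-1.]); return np.c_[x,np.cross(z,x),z]
def main(wps):
    s,R=st(); p=np.array(s['tool_pos'])
    for w in wps:
        q=np.array(w[:3]); Rt=target(np.radians(w[3]))
        d=R.T@(q-p); a=Ro.from_matrix(R.T@Rt).as_rotvec()
        n=int(np.ceil(max(np.abs(d).max()/.045,np.linalg.norm(q-p)/.05,np.linalg.norm(a)/.14,1)))
        print(n,'x',(d/n).round(4).tolist(),(a/n).round(3).tolist()); p,R=q,Rt
if __name__=='__main__': main([list(map(float,a.split(','))) for a in sys.argv[1:]])
E
python3 plan.py 0.164,0.577,0.275,74 0.2,0.45,.275,74 .33,.2,.275,74 .42,-.05,.275,74 .491,-.158,.275,74 .491,-.158,.275,111.3 .491,-.158,.194,111.3
```

```text
1 x [-0.0403, 0.0005, 0.0003] [0.001, -0.002, -0.0]
3 x [0.0, -0.0232, -0.0374] [0.0, 0.0, 0.0]
6 x [0.0, -0.0323, -0.0341] [0.0, 0.0, 0.0]
6 x [0.0, -0.0259, -0.0359] [0.0, 0.0, 0.0]
3 x [0.0, -0.0327, -0.0281] [0.0, 0.0, 0.0]
5 x [0.0, 0.0, 0.0] [-0.13, 0.0, 0.0]
2 x [0.0405, 0.0, 0.0] [0.0, 0.0, 0.0]
```

```bash
python3 -m inch '[[[-0.04,0,0,0,0,0,0],[0,-0.023,-0.037,0,0,0,0],[0,-0.023,-0.037,0,0,0,0],[0,-0.023,-0.037,0,0,0,0],[0,-0.032,-0.034,0,0,0,0],[0,-0.032,-0.034,0,0,0,0],[0,-0.032,-0.034,0,0,0,0],[0,-0.032,-0.034,0,0,0,0],[0,-0.032,-0.034,0,0,0,0],[0,-0.032,-0.034,0,0,0,0],[0,-0.026,-0.036,0,0,0,0],[0,-0.026,-0.036,0,0,0,0],[0,-0.026,-0.036,0,0,0,0],[0,0,0,0,0,0,0]]]' 5; python3 plan.py .42,-.05,.275,74 .491,-.158,.275,74 .491,-.158,.275,111.3
```

```text
t: 1.5
tool_pos: [0.3786, 0.0576, 0.2723]
orientation: [-1.01, 1.333, 1.002]
force: [-0.5, 0.3, -1.3]
opening: 0.0009
3 x [-0.0007, -0.023, -0.0308] [0.002, -0.003, -0.0]
3 x [0.0, -0.0327, -0.0281] [0.0, 0.0, 0.0]
5 x [0.0, 0.0, 0.0] [-0.13, 0.0, 0.0]
```

```bash
python3 -m inch '[[[0,-0.023,-0.031,0,0,0,0],[0,-0.023,-0.031,0,0,0,0],[0,-0.023,-0.031,0,0,0,0],[0,-0.033,-0.028,0,0,0,0],[0,-0.033,-0.028,0,0,0,0],[0,-0.033,-0.028,0,0,0,0],[0,0,0,-0.13,0,0,0],[0,0,0,-0.13,0,0,0],[0,0,0,-0.13,0,0,0],[0,0,0,-0.13,0,0,0],[0,0,0,-0.13,0,0,0],[0,0,0,0,0,0,0]]]'; python3 plan.py .491,-.158,.275,111.3 .491,-.158,.194,111.3; python3 - <<'E'
from h import *
snap('wrist','w1')
E
```

```text
t: 2.7
tool_pos: [0.4957, -0.1595, 0.2657]
orientation: [-1.49, 0.998, 1.511]
force: [-0.6, -0.1, 0.0]
opening: 0.0003
1 x [-0.0092, 0.0039, 0.0033] [0.03, 0.006, -0.011]
2 x [0.0405, 0.0, 0.0] [0.0, 0.0, 0.0]
```

View pics/w1.png

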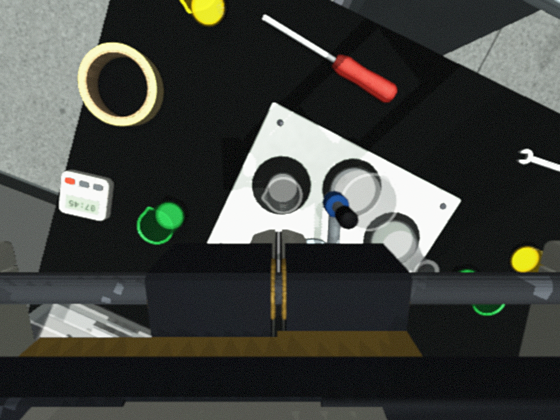

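The wrist view shows the shut fingertips at about (279,237) and the peg's black top at (346,216), to the right (tool +z), with free space between them. I'll go down next.

```bash
python3 -m inch '[[[0.036,0.004,0,0.02,0,0,0],[0.034,0,0,0,0,-0.01,0],[0,0,0,0,0,0,0]]]'; python3 - <<'E'
from h import *
s,R=st();print(s['tool_pos'],R.round(3),s['force'])
p=np.array(s['tool_pos']); d=np.array([.4734,-.1112,.2])-p
print('peg in tool',R.T@d)
E
```

```text
t: 3.05
tool_pos: [0.4922, -0.1596, 0.1952]
orientation: [-1.47, 1.01, 1.475]
force: [-0.0, 1.1, -0.9]
opening: 0.0007
[ 0.49220869 -0.15955021  0.1952323 ] [[-0.001 -0.934 -0.358]
 [ 0.004 -0.358  0.934]
 [-1.    -0.001  0.004]] [-0.01065539  1.12186014 -0.85554487]
peg in tool [-0.00454501  0.00026337  0.05189908]
```

```bash
python3 -m inch '[[[0,0,0.01,0,0,0,0],[0,0,0.01,0,0,0,0],[0,0,0.006,0,0,0,0],[0,0,0.004,0,0,0,0],[0,0,0.004,0,0,0,0],[0,0,0,0,0,0,0]]]'; python3 - <<'E'
from h import *
s,R=st();p=np.array(s['tool_pos']); d=np.array([.4734,-.1112,.2])-p
print('peg in tool',R.T@d, R.T@s['force'])
snap('top','t1'); b=cv2.imread('pics/t1.png'); print(proj('t1',[.473,-.111,.208]))
E
```

```text
t: 3.65
tool_pos: [0.4817, -0.1249, 0.2023]
orientation: [-1.473, 1.011, 1.466]
force: [-0.4, -0.1, -0.8]
opening: 0.0006
peg in tool [0.002233   0.00295973 0.01571702] [0.83915257 0.42338102 0.02070312]
[300.39546236 218.96935917]
```

```bash
python3 -m inch '[[[0.006,0,0,0,0,0,0],[0,0,0,0,0,0,0]]]'; python3 - <<'E'
from h import *
a=snap('wrist','w2')['frame'];b=snap('top','t2')['frame']
s,R=st();p=np.array(s['tool_pos']);print(R.T@s['force'])
cv2.imwrite('pics/m2.png',np.hstack([cv2.resize(a[130:270,200:420],(440,280)),cv2.resize(b[160:240,240:340],(350,280),interpolation=3)]))
E
```

```text
t: 3.9
tool_pos: [0.4821, -0.1252, 0.1962]
orientation: [-1.474, 1.011, 1.465]
force: [-0.2, 0.3, 0.5]
opening: 0.0003
[ 0.07284731 -0.72149153  0.91469527]
```

View pics/m2.png

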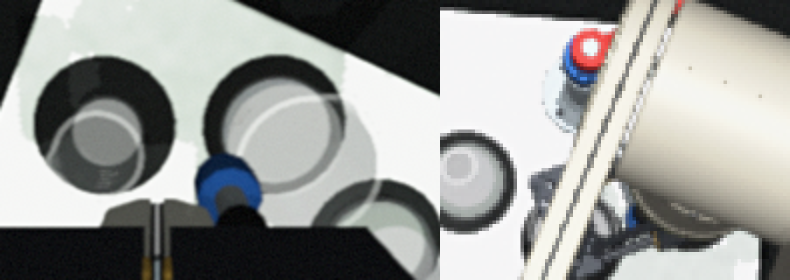

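```bash
cat > arc.py <<'E'
from h import *
import sys
A=np.array([.5842,-.0675]); F=np.array([.5107,.0263])
c=float(sys.argv[1]) if len(sys.argv)>1 else .025
s,R=st();p=np.array(s['tool_pos']); peg=p[:2]+c*R[:2,2]; d=peg-A
print('peg est',peg.round(4),'r',np.hypot(*d).round(4),'theta',(np.arctan2(d[1],d[0])%(2*np.pi)-np.pi+.0588).round(3))
t=np.array([d[1],-d[0]])/np.hypot(*d); 
print('yaw err to tangent (turn about tool x)',np.cross(t,R[:2,2]).round(3),'z',p[2].round(4),'Rx',R[:,0].round(3),'F tool',(R.T@s['force']).round(1),'t',s['t'])
E
python3 arc.py
python3 -m inch '[[[0,0.0,0.007,0.06,0,0,0],[0,0.0015,0.007,0.06,0,0,0],[0,0.0015,0.007,0.06,0,0,0],[0,0.0015,0.007,0.06,0,0,0],[0,0.0015,0.007,0.06,0,0,0],[0,0,0,0,0,0,0]]]'; python3 arc.py
```

```text
peg est [ 0.4736 -0.102 ] r 0.1158 theta 0.361
yaw err to tangent (turn about tool x) 0.059 z 0.1969 Rx [ 0.008  0.001 -1.   ] F tool [ 0.1 -0.7  0.9] t 4.0
t: 4.6
tool_pos: [0.4688, -0.094, 0.197]
orientation: [-1.249, 1.181, 1.237]
force: [0.2, 1.0, -0.2]
opening: 0.0004
peg est [ 0.4676 -0.0691] r 0.1166 theta 0.072
yaw err to tangent (turn about tool x) 0.034 z 0.197 Rx [ 0.009 -0.001 -1.   ] F tool [ 0.2 -0.2  1. ] t 4.6arc.py:8: DeprecationWarning: Arrays of 2-dimensional vectors are deprecated. Use arrays of 3-dimensional vectors instead. (deprecated in NumPy 2.0)
  print('yaw err to tangent (turn about tool x)',np.cross(t,R[:2,2]).round(3),'z',p[2].round(4),'Rx',R[:,0].round(3),'F tool',(R.T@s['force']).round(1),'t',s['t'])
arc.py:8: DeprecationWarning: Arrays of 2-dimensional vectors are deprecated. Use arrays of 3-dimensional vectors instead. (deprecated in NumPy 2.0)
  print('yaw err to tangent (turn about tool x)',np.cross(t,R[:2,2]).round(3),'z',p[2].round(4),'Rx',R[:,0].round(3),'F tool',(R.T@s['force']).round(1),'t',s['t'])
```

```bash
sed -i 's/np.cross(t,R\[:2,2\])/np.float64(t[0]*R[1,2]-t[1]*R[0,2])/' arc.py; python3 -m inch '[[[0,0.002,0.007,0.063,0,0,0],[0,0.002,0.007,0.063,0,0,0],[0,0.002,0.007,0.063,0,0,0],[0,0.002,0.007,0.063,0,0,0],[0,0.002,0.007,0.063,0,0,0],[0,0.002,0.007,0.063,0,0,0],[0,0,0,0,0,0,0]]]'; python3 arc.py
```

```text
t: 5.3
tool_pos: [0.4626, -0.0537, 0.1972]
orientation: [-0.967, 1.343, 0.951]
force: [-0.5, 0.5, 0.3]
opening: 0.0006
peg est [ 0.4708 -0.0301] r 0.1194 theta -0.26
yaw err to tangent (turn about tool x) -0.016 z 0.1972 Rx [ 0.01  -0.005 -1.   ] F tool [-0.3  0.6  0.4] t 5.3
```

```bash
python3 -m inch '[[[0,0.0015,0.007,0.055,0,0,0],[0,0.0015,0.007,0.06,0,0,0],[0,0.0015,0.007,0.06,0,0,0],[0,0.0015,0.007,0.06,0,0,0],[0,0.0015,0.007,0.06,0,0,0],[0,0.0015,0.007,0.06,0,0,0],[0,0.0015,0.007,0.06,0,0,0],[0,0.0015,0.006,0.05,0,0,0],[0,0,0,0,0,0,0]]]'; python3 arc.py;  python3 - <<'E'
from h import *
s,R=st()
a=snap('side','s3')['frame'];b=snap('top','t3')['frame']
m=np.hstack([cv2.resize(a[175:265,230:330],(400,360),interpolation=3),cv2.resize(b[155:245,230:330],(400,360),interpolation=3)])
cv2.imwrite('pics/m3.png',m)
E
```

```text
t: 6.2
tool_pos: [0.4798, -0.0044, 0.1963]
orientation: [-0.618, 1.482, 0.604]
force: [-0.3, -0.8, -0.1]
opening: 0.0004
peg est [0.4976 0.0133] r 0.1184 theta -0.691
yaw err to tangent (turn about tool x) -0.039 z 0.1963 Rx [ 0.005 -0.007 -1.   ] F tool [ 0.1 -0.4 -0.8] t 6.2
```

View pics/m3.png

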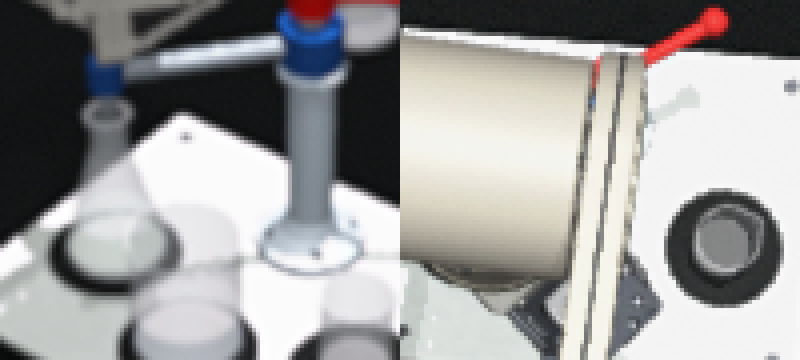

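```bash
cat > th.py <<'E'
from h import *
import sys
f=sys.argv[1]; 
for th in np.arange(-.60,-.96,-.04):
    a=np.pi-.0588+th
    P=[np.array([.5842+.12*np.cos(a),-.0675+.12*np.sin(a),z]) for z in(.144,.154,.164,.128)]
    print(th.round(2),*[proj(f,q).round(1) for q in P])
E
python3 th.py s3; python3 - <<'E'
from h import *
a=cv2.imread('pics/s3.png').astype(int); b=(a[:,:,0]-a[:,:,2]>50); b[:,:240]=0;b[:,270:]=0; b[:180]=0;b[205:]=0
v,u=np.nonzero(b); print(u.min(),u.max(),v.min(),v.max(),u.mean(),v.mean(),len(u))
for r in range(v.min(),v.max()+1): print(r,u[v==r].min(),u[v==r].max())
E
```

```text
-0.6 [257.  199.4] [256.8 195.7] [256.6 192. ] [257.4 205.2]
-0.64 [256.5 198.2] [256.3 194.6] [256.  190.9] [256.9 204. ]
-0.68 [256.1 197.1] [255.8 193.4] [255.6 189.7] [256.4 202.8]
-0.72 [255.7 195.9] [255.5 192.2] [255.3 188.5] [256.1 201.6]
-0.76 [255.5 194.7] [255.2 191.1] [255.  187.4] [255.8 200.5]
-0.8 [255.3 193.5] [255.1 189.9] [254.8 186.2] [255.7 199.3]
-0.84 [255.2 192.3] [255.  188.7] [254.7 185. ] [255.6 198.1]
-0.88 [255.2 191.2] [255.  187.5] [254.7 183.9] [255.6 196.9]
-0.92 [255.3 190. ] [255.1 186.4] [254.8 182.7] [255.7 195.7]
252 259 189 198 255.34545454545454 194.16363636363636 55
189 252 252
190 252 253
191 252 254
192 252 259
193 252 259
194 252 259
195 252 259
196 253 259
197 253 259
198 255 257
```

```bash
python3 -m inch '[[[0,0.002,0.007,0.04,0,0,0],[0,0.002,0.007,0.04,0,0,0],[0,0,0,0,0,0,0]]]'; python3 arc.py;  python3 - <<'E'
from h import *
snap('side','s4')
a=cv2.imread('pics/s4.png').astype(int); b=(a[:,:,0]-a[:,:,2]>50); b[:,:240]=0;b[:,270:]=0; b[:175]=0;b[205:]=0
v,u=np.nonzero(b); 
for r in range(v.min(),v.max()+1): print(r,u[v==r].min(),u[v==r].max())
E
```

```text
t: 6.6
tool_pos: [0.4869, 0.0061, 0.1962]
orientation: [-0.56, 1.498, 0.545]
force: [-0.0, 0.6, 0.5]
opening: 0.0005
peg est [0.5059 0.0223] r 0.1192 theta -0.795
yaw err to tangent (turn about tool x) -0.011 z 0.1962 Rx [ 0.004 -0.009 -1.   ] F tool [-0.5  0.5  0.4] t 6.6
187 251 251
188 251 252
189 251 258
190 251 258
191 251 258
192 252 258
193 252 258
194 252 258
195 253 256
```

```bash
python3 -m inch '[[[0,0.001,0.004,0.03,0,0,0],[0,0,0,0,0,0,0]]]'; python3 arc.py; python3 -m inch '[[[0,0,-0.015,0,0,0,0],[0,0,-0.03,0,0,0,0],[-0.04,0,-0.02,0,0,0,0],[-0.04,0,-0.02,0,0,0,0],[0,0,-0.045,0,0,0,0],[0,0,-0.045,0,0,0,0],[0,0,-0.045,0,0,0,0],[0,0,-0.045,0,0,0,0],[0,0,0,0,0,0,0]]]'; python3 - <<'E'
from h import *
b=snap('top','t5')['frame']; a=snap('side','s5')['frame']
cv2.imwrite('pics/m5.png',np.hstack([cv2.resize(a[165:255,230:310],(400,450),interpolation=3),cv2.resize(b[155:245,230:310],(400,450),interpolation=3)]))
E
```

```text
t: 6.85
tool_pos: [0.4887, 0.0083, 0.196]
orientation: [-0.541, 1.504, 0.525]
force: [-0.1, -0.7, 0.5]
opening: 0.0005
peg est [0.5081 0.024 ] r 0.119 theta -0.819
yaw err to tangent (turn about tool x) -0.012 z 0.196 Rx [ 0.004 -0.009 -1.   ] F tool [-0.5 -0.5 -0.5] t 6.85
t: 7.75
tool_pos: [0.2738, -0.1681, 0.2794]
orientation: [-0.563, 1.503, 0.541]
force: [0.5, 0.2, -0.3]
opening: 0.0002
```

View pics/m5.png

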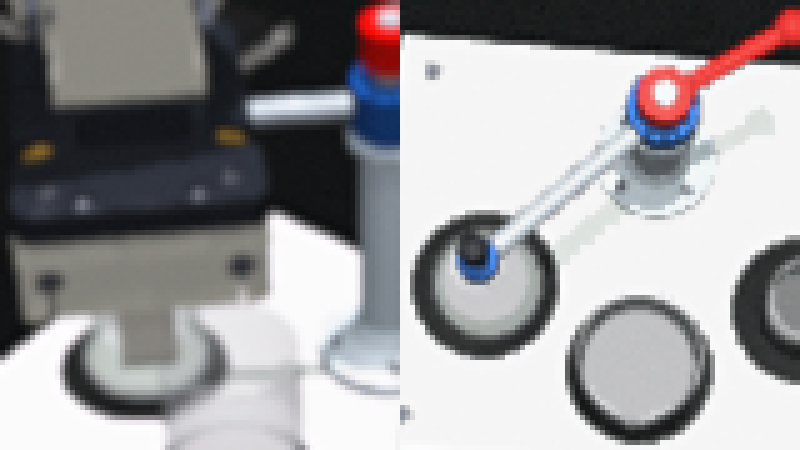

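```bash
python3 - <<'E'
from h import *
a=cv2.imread('pics/t5.png').astype(int)[195:218,232:262]
m=(a.max(2)<70); m[:, :8]=0; m[:,17:]=0
b=(a[:,:,0]-a[:,:,2]>50)
for n,k,z in(('black',m[:16],.2),('blue',b,.158)):
    v,u=np.nonzero(k); print(n,len(u),u.min()+232,u.max()+232,v.min()+195,v.max()+195,u.mean()+232,v.mean()+195)
A=np.array([.5842,-.0675])
for n,u,v,z in(('pegtop',244.2,203.3,.208),('pegtop',244.2,203.8,.208),('blkctr',245,207,.156)):
    q=atz('t5',u,v,z)[:2]; d=q-A; print(n,q.round(4),np.hypot(*d).round(4),(np.arctan2(d[1],d[0])-np.pi+.0588).round(3))
for th in(-.79,-.82,-.85,-.88):
    w=np.pi-.0588+th; P=A+.12*np.array([np.cos(w),np.sin(w)])
    print(th,P.round(4),proj('t5',[*P,.208]).round(1),proj('t5',[*P,.164]).round(1),np.hypot(*(P-[.5107,.0263])).round(4))
E
```

```text
black 41 240 248 198 207 243.97560975609755 201.9512195121951
blue 32 241 249 204 210 245.71875 207.53125
pegtop [0.5074 0.0234] 0.119 -0.811
pegtop [0.5062 0.0234] 0.1198 -0.803
blkctr [0.5049 0.0241] 0.1212 -0.799
-0.79 [0.5049 0.0226] [244.5 204.4] [245.5 206.6] 0.0069
-0.82 [0.5076 0.0249] [243.6 203.2] [244.6 205.5] 0.0034
-0.85 [0.5104 0.0272] [242.7 202. ] [243.7 204.4] 0.0009
-0.88 [0.5133 0.0293] [241.8 200.8] [242.8 203.2] 0.004
```

```bash
python3 plan.py .468,-.0085,.277,38.5 .468,-.0085,.196,38.5
```

```text
6 x [0.0001, -0.0009, 0.0413] [0.006, -0.001, 0.002]
2 x [0.0405, 0.0, 0.0] [0.0, 0.0, 0.0]
```

```bash
python3 -m inch '[[[0,-0.001,0.041,0.005,0,0,0],[0,-0.001,0.041,0.005,0,0,0],[0,-0.001,0.041,0.005,0,0,0],[0,-0.001,0.041,0.005,0,0,0],[0,-0.001,0.041,0.005,0,0,0],[0,-0.001,0.03,0,0,0,0],[0,0,0,0,0,0,0]]]'; python3 plan.py .468,-.0085,.196,38.5 .4887,.0083,.196,38.5 .4926,.0112,.196,37.5
```

```text
t: 8.55
tool_pos: [0.4703, -0.0043, 0.2762]
orientation: [-0.557, 1.501, 0.537]
force: [-0.6, -0.7, -0.8]
opening: 0.0006
2 x [0.0401, -0.0004, -0.002] [0.013, -0.002, 0.006]
1 x [0.0, 0.0003, 0.0267] [0.0, 0.0, 0.0]
1 x [0.0, -0.0002, 0.0049] [0.017, 0.0, 0.0]
```

```bash
python3 -m inch '[[[0.04,0,-0.002,0.013,0,0.005,0],[0.04,0,-0.002,0.013,0,0.005,0],[0,0,0,0,0,0,0]]]'; python3 plan.py .4887,.0083,.196,38.5 .4926,.0112,.196,37.5
```

```text
t: 8.85
tool_pos: [0.4684, -0.0022, 0.1941]
orientation: [-0.539, 1.507, 0.535]
force: [-0.5, 0.0, -0.2]
opening: 0.0005
1 x [-0.002, -0.0048, 0.0223] [0.014, -0.004, 0.001]
1 x [0.0, -0.0002, 0.0049] [0.017, 0.0, 0.0]
```

```bash
python3 -m inch '[[[-0.001,-0.003,0.01,0.014,0,0,0],[0,-0.002,0.01,0,0,0,0],[0,0,0,0,0,0,0]]]'; python3 arc.py; python3 plan.py .4926,.0112,.196,37.5
```

```text
t: 9.15
tool_pos: [0.4877, 0.0087, 0.1978]
orientation: [-0.532, 1.509, 0.529]
force: [0.0, 0.6, 0.7]
opening: 0.0008
peg est [0.5071 0.0243] r 0.1199 theta -0.814
yaw err to tangent (turn about tool x) -0.021 z 0.1978 Rx [-0.003 -0.003 -1.   ] F tool [-0.7  0.4  0.3] t 9.15
1 x [0.0018, -0.0011, 0.0054] [0.023, -0.004, 0.001]
```

Final nudge, then back off, up, and clear for a look, moving round towards the lever side.

```bash
python3 -m inch '[[[0.001,0,0.0055,0.02,0,0,0],[0,0,0,0,0,0,0]]]'; python3 arc.py; python3 -m inch '[[[0,0,-0.015,0,0,0,0],[0,0,-0.03,0,0,0,0],[-0.04,0,-0.02,0,0,0,0],[-0.04,0,-0.02,0,0,0,0],[0,0.03,-0.03,0,0,0,0],[0,0.03,-0.03,0,0,0,0],[0,0,-0.045,0,0,0,0],[0,0,-0.045,0,0,0,0],[0,-0.01,-0.045,0,0,0,0],[0,0,0,0,0,0,0]]]'; python3 - <<'E'
from h import *
b=snap('top','t6')['frame']; a=snap('side','s6')['frame']
cv2.imwrite('pics/m6.png',np.hstack([cv2.resize(a[165:255,230:310],(400,450),interpolation=3),cv2.resize(b[155:245,230:310],(400,450),interpolation=3)]))
c=np.load('pics/t6.npz')
a=b.astype(int)[195:218,232:262]
m=(a.max(2)<70); m[:, :8]=0; m[:,17:]=0
v,u=np.nonzero(m[:16]); print(len(u),u.mean()+232,v.mean()+195)
k=(a[:,:,0]-a[:,:,2]>50);v,u=np.nonzero(k);print(len(u),u.mean()+232,v.mean()+195)
E
```

```text
t: 9.35
tool_pos: [0.493, 0.0126, 0.199]
orientation: [-0.517, 1.511, 0.512]
force: [0.1, 0.0, -0.4]
opening: 0.0004
peg est [0.5128 0.0279] r 0.1192 theta -0.869
yaw err to tangent (turn about tool x) 0.014 z 0.199 Rx [-0.001 -0.004 -1.   ] F tool [ 0.4 -0.1  0.1] t 9.35
t: 10.35
tool_pos: [0.2353, -0.1239, 0.2855]
orientation: [-0.518, 1.512, 0.513]
force: [0.3, -0.1, 0.7]
opening: 0.0005
33 243.21212121212122 201.1818181818182
30 244.26666666666668 205.6
```

View pics/m6.png

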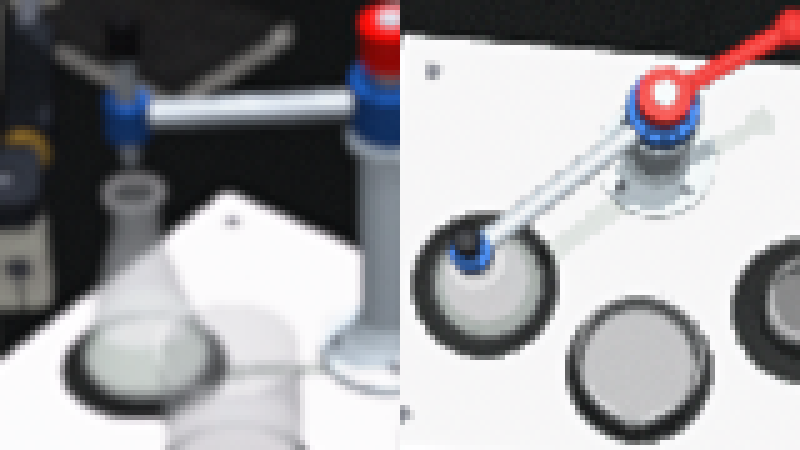

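```bash
python3 plan.py .5796,-.1473,.277,31 .5796,-.1473,.193,31
```

```text
7 x [0.0015, -0.0331, 0.0361] [0.018, -0.0, 0.001]
2 x [0.042, 0.0, 0.0] [0.0, 0.0, 0.0]
```

```bash
python3 -m inch '[[[0,-0.032,0.036,0.018,0,0,0],[0,-0.032,0.036,0.018,0,0,0],[0,-0.032,0.036,0.018,0,0,0],[0,-0.032,0.036,0.018,0,0,0],[0,-0.032,0.036,0.018,0,0,0],[0,-0.032,0.036,0.018,0,0,0],[0,-0.032,0.03,0.018,0,0,0],[0,0,0,0,0,0,0]]]'; python3 plan.py .5796,-.1473,.277,31 .5796,-.1473,.193,31
```

```text
t: 11.25
tool_pos: [0.5873, -0.1409, 0.2981]
orientation: [-0.453, 1.505, 0.42]
force: [-0.7, 1.0, -0.3]
opening: 0.0007
1 x [0.021, -0.0008, -0.0102] [0.018, 0.015, 0.025]
2 x [0.042, 0.0, 0.0] [0.0, 0.0, 0.0]
```

```bash
python3 -m inch '[[[0.021,-0.001,-0.01,0.018,0.015,0.025,0],[0.042,0,0,0,0,0,0],[0.035,0,0,0,0,0,0],[0,0,0,0,0,0,0]]]'; cat > lev.py <<'E'
from h import *
import sys
A=np.array([.5842,-.0675]); c=float(sys.argv[1]) if len(sys.argv)>1 else .024
s,R=st();p=np.array(s['tool_pos']); q=p[:2]+c*R[:2,2]; d=q-A
phi=np.arctan2(d[1],d[0]);t=np.array([-d[1],d[0]])/np.hypot(*d);z=R[:2,2]
print('contact r',np.hypot(*d).round(4),'lever if touching',(phi+.0588+np.pi/3).round(3),'need turn tool x',np.float64(t[0]*z[1]-t[1]*z[0]).round(3),'z',p[2].round(4),'Rx',R[:,0].round(3),'F',(R.T@s['force']).round(1),s['t'])
E
python3 lev.py; python3 plan.py .5796,-.1473,.193,31
```

```text
t: 11.65
tool_pos: [0.5865, -0.1331, 0.1997]
orientation: [-0.438, 1.522, 0.436]
force: [0.9, 1.4, -1.0]
opening: 0.0008
contact r 0.0576 lever if touching -0.06 need turn tool x 0.153 z 0.1997 Rx [ 0.004  0.    -1.   ] F [1.  0.7 1.5] 11.65
1 x [0.0067, -0.0083, -0.0134] [0.017, 0.004, 0.002]
```

```bash
python3 -m inch '[[[0.006,-0.01,-0.005,0.03,0,0,0],[0,0,0.005,0,0,0,0],[0,0,0.006,0,0,0,0],[0,0,0,0,0,0,0]]]';python3 lev.py
```

```text
t: 12.05
tool_pos: [0.6015, -0.1351, 0.2014]
orientation: [-0.42, 1.518, 0.411]
force: [0.5, 0.0, 0.1]
opening: 0.0008
contact r 0.0672 lever if touching 0.137 need turn tool x -0.07 z 0.2014 Rx [ 0.013 -0.002 -1.   ] F [-0.1 -0.2  0.4] 12.05
```

```bash
python3 -m inch '[[[0.009,0,0,0,0,0,0],[0.001,-0.0025,0.0066,-0.11,0,0,0],[0.001,-0.0025,0.0066,-0.11,0,0,0],[0.001,-0.0025,0.0066,-0.11,0,0,0],[0,0,0,0,0,0,0]]]';python3 lev.py; python3 - <<'E'
from h import *
b=snap('top','t7')['frame']; a=snap('side','s7')['frame']
cv2.imwrite('pics/m7.png',np.hstack([cv2.resize(a[145:235,260:350],(400,400),interpolation=3),cv2.resize(b[145:235,250:340],(400,400),interpolation=3)]))
E
```

```text
t: 12.55
tool_pos: [0.6242, -0.1309, 0.1935]
orientation: [-0.69, 1.446, 0.669]
force: [0.4, 0.2, 0.2]
opening: 0.0004
contact r 0.0714 lever if touching 0.424 need turn tool x -0.017 z 0.1935 Rx [ 0.019 -0.006 -1.   ] F [-0.2 -0.2  0.4] 12.55
```

View pics/m7.png

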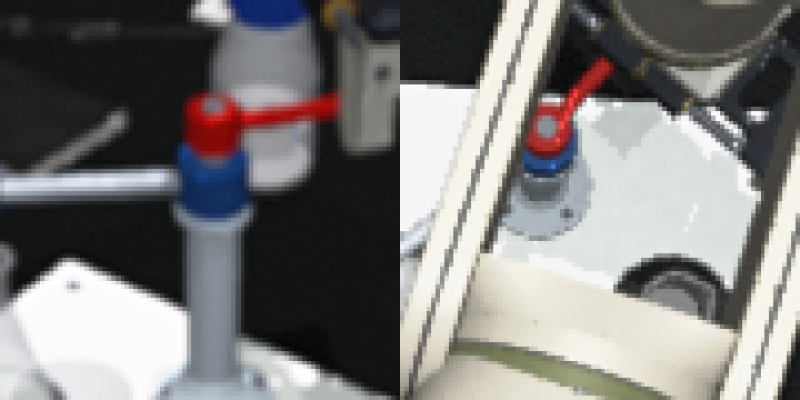

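The lever is turning with the fingertip: in the top view it points up and right from the hub at (548,125) to (605,68). The finger sits behind the ball. I'll keep pushing.

```bash
python3 -m inch '[[[0.001,-0.0015,0.0066,-0.1,0,0,0],[0.001,-0.0018,0.0066,-0.1,0,0,0],[0.001,-0.0018,0.0066,-0.1,0,0,0],[0.001,-0.0018,0.0066,-0.1,0,0,0],[0,0,0,0,0,0,0]]]';python3 lev.py
```

```text
t: 13.15
tool_pos: [0.6436, -0.115, 0.1918]
orientation: [-0.994, 1.327, 0.961]
force: [-0.2, 0.2, 1.7]
opening: 0.0006
contact r 0.071 lever if touching 0.752 need turn tool x 0.046 z 0.1918 Rx [ 0.022 -0.009 -1.   ] F [-1.7  0.2  0.1] 13.15
```

```bash
python3 -m inch '[[[0,-0.0005,0.0066,-0.06,0,0,0],[0,-0.0015,0.0066,-0.09,0,0,0],[0,-0.0015,0.0066,-0.09,0,0,0],[0,-0.0015,0.0066,-0.09,0,0,0],[0,0,0,0,0,0,0]]]';python3 lev.py
```

```text
t: 13.65
tool_pos: [0.6535, -0.0933, 0.1927]
orientation: [-1.233, 1.198, 1.189]
force: [0.5, -0.3, 0.5]
opening: 0.0003
contact r 0.0692 lever if touching 1.08 need turn tool x 0.03 z 0.1927 Rx [ 0.025 -0.012 -1.   ] F [-0.5 -0.5 -0.4] 13.65
```

```bash
python3 -m inch '[[[0,-0.0015,0.0066,-0.07,0,0,0],[0,-0.0015,0.005,-0.07,0,0,0],[0,0,0,0,0,0,0]]]';python3 lev.py;python3 -m inch '[[[0,-0.0005,0.003,-0.03,0,0,0],[0,0,0,0,0,0,0]]]';python3 lev.py
```

```text
t: 13.95
tool_pos: [0.6558, -0.0833, 0.193]
orientation: [-1.326, 1.138, 1.278]
force: [-0.3, 0.3, -0.3]
opening: 0.0005
contact r 0.0689 lever if touching 1.222 need turn tool x 0.013 z 0.193 Rx [ 0.026 -0.013 -1.   ] F [0.3 0.3 0.4] 13.95
t: 14.15
tool_pos: [0.6555, -0.081, 0.1931]
orientation: [-1.344, 1.126, 1.295]
force: [0.9, 0.4, -0.2]
opening: 0.0007
contact r 0.0685 lever if touching 1.256 need turn tool x 0.002 z 0.1931 Rx [ 0.026 -0.013 -1.   ] F [ 0.3 -1.   0.3] 14.15
```

```bash
for i in 1; do python3 -m inch '[[[0,0,0.003,-0.03,0,0,0],[0,0,0,0,0,0,0]]]';python3 lev.py; python3 -m inch '[[[0,0,0.003,0,0,0,0],[0,0,0,0,0,0,0]]]';python3 lev.py; done
```

```text
t: 14.35
tool_pos: [0.655, -0.0784, 0.1932]
orientation: [-1.365, 1.112, 1.315]
force: [0.1, -0.1, 0.3]
opening: 0.0008
contact r 0.0677 lever if touching 1.295 need turn tool x -0.008 z 0.1932 Rx [ 0.026 -0.014 -1.   ] F [-0.3 -0.1 -0.1] 14.35
t: 14.55
tool_pos: [0.6545, -0.0761, 0.1932]
orientation: [-1.365, 1.113, 1.313]
force: [1.4, -1.5, -0.8]
opening: 0.0004
contact r 0.0677 lever if touching 1.33 need turn tool x -0.045 z 0.1932 Rx [ 0.026 -0.015 -1.   ] F [ 0.8 -1.1 -1.7] 14.55
```

```bash
python3 -m inch '[[[0,0,0.003,0,0,0,0],[0,0,0,0,0,0,0]]]';python3 lev.py; python3 - <<'E'
from h import *
b=snap('top','t8')['frame']; a=snap('side','s8')['frame']
cv2.imwrite('pics/m8.png',np.hstack([cv2.resize(a[145:235,260:350],(400,400),interpolation=3),cv2.resize(b[145:235,230:320],(400,400),interpolation=3)]))
E
```

```text
t: 14.75
tool_pos: [0.6545, -0.0762, 0.1933]
orientation: [-1.367, 1.117, 1.308]
force: [0.8, -0.0, -0.1]
opening: 0.0005
contact r 0.0677 lever if touching 1.329 need turn tool x -0.046 z 0.1933 Rx [ 0.028 -0.02  -0.999] F [ 0.1 -0.8 -0.2] 14.75
```

View pics/m8.png

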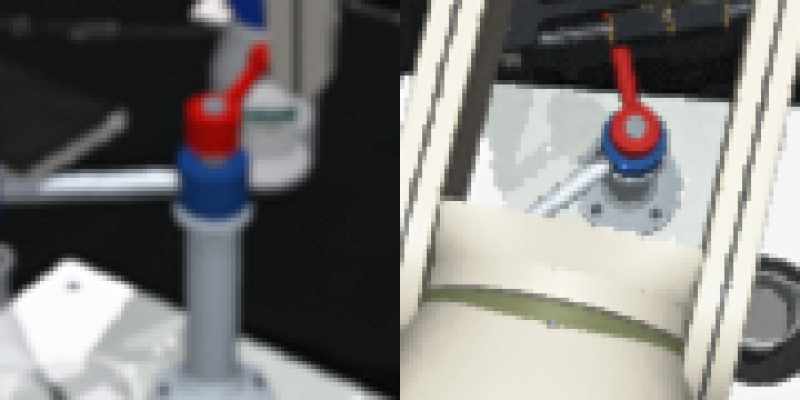

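The tool no longer advances on a 3 mm push, so the lever is at its stop. The lever points slightly left of straight ahead, as expected. I'll back off and check.

```bash
python3 -m inch '[[[0,0,-0.01,0,0,0,0],[0,0,-0.03,0,0,0,0],[0,0,-0.03,0,0,0,0],[-0.04,0,-0.01,0,0,0,0],[-0.04,0,-0.01,0,0,0,0],[0,0.03,-0.03,0,0,0,0],[0,0.035,-0.03,0,0,0,0],[0,0.035,-0.03,0,0,0,0],[0,0.035,-0.03,0,0,0,0],[0,0.035,-0.03,0,0,0,0],[0,0.035,-0.03,0,0,0,0],[0,0.03,0,0,0,0,0],[0,0.03,0,0,0,0,0],[0,0,0,0,0,0,0]]]'; python3 - <<'E'
from h import *
b=snap('top','t9')['frame']; a=snap('side','s9')['frame']
cv2.imwrite('pics/m9.png',np.hstack([cv2.resize(a[155:275,230:330],(400,480),interpolation=3),cv2.resize(b[145:245,230:330],(400,480),interpolation=3)]))
# changes versus earlier
a=b.astype(int)[195:218,232:262];k=(a[:,:,0]-a[:,:,2]>50);v,u=np.nonzero(k);print(len(u),u.mean()+232,v.mean()+195)
r=b.astype(int);m=(r[:,:,2]-r[:,:,0]>80)&(r[:,:,2]-r[:,:,1]>80);m[:140]=0;m[195:]=0;m[:,:260]=0;m[:,330:]=0
v,u=np.nonzero(m); i=v<v.min()+6; print('ball px',u[i].mean(),v[i].mean(),v.min())
q=atz('t9',u[i].mean(),v[i].mean(),.187)[:2];d=q-[.5842,-.0675];print(np.hypot(*d),'lever',np.arctan2(d[1],d[0])+.0588+np.pi/3)
E
```

```text
t: 16.25
tool_pos: [0.431, -0.3972, 0.2733]
orientation: [-1.361, 1.106, 1.322]
force: [0.7, -0.5, 0.2]
opening: 0.0002
30 244.26666666666668 205.6
ball px 277.2432432432432 145.56756756756758 143
0.07262387114055803 lever 1.3139747557922687
```

View pics/m9.png

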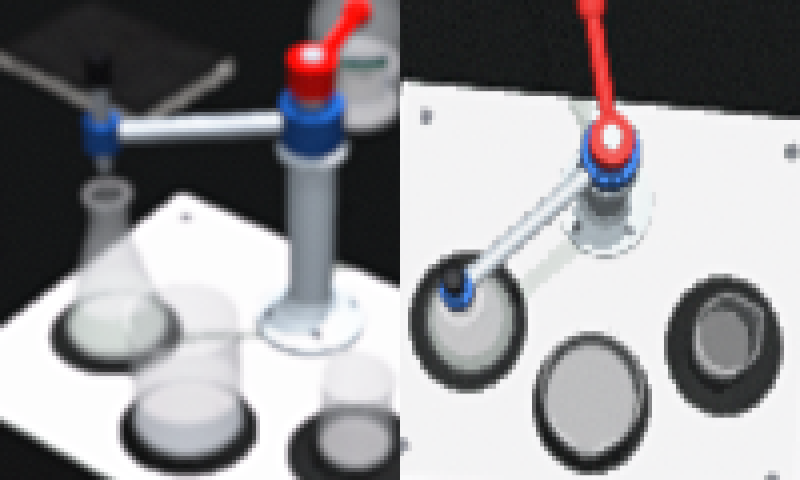

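The lever measures 1.31 rad, which is its stop. The arm's block is at the same pixel as before (244.3, 205.6), the glassware is undisturbed and the robot is clear, so I'm handing in.

```bash
python3 -c "
from plant import workorder; print(workorder.close_job())"
```

```text
the job is handed in; nothing more can be done
None
```

The swing arm is over the conical flask, the clamp lever is pushed to its stop, and the job is handed in; no verdict was reported. I pushed the peg round with the shut fingertip in two goes, the second a nudge of about 5 mm. I then pushed the red lever counter-clockwise until the tool stopped advancing, and moved the robot clear.

Last checks, from the top and side cameras:
- **Swing arm:** it stood at about -0.85 rad; two readings gave -0.84 and -0.856 against a target of -0.851. That puts the nozzle about 1–2 mm from the flask's axis. The arm did not move while I pushed the lever: its end block stayed at the same pixel position.
- **Clamp lever:** it measured 1.31 rad, against the stop at 1.3 rad.
- **Glassware:** in the final picture the flask and both beakers look upright and in their places. I judged this by eye and did not measure their positions again.
- **Forces and time:** the readings at the end of each move stayed within about 2 N. About 16 of the 61 s were used.

One estimate was off: after the second push, the fingertip position suggested the peg was at -0.869 rad, about 0.02 rad past what the cameras showed. I went by the camera readings. I viewed 11 pictures, one over the budget.

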